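# Slack the belt grinder for a new belt

### The arm

A 6-joint arm with a two-finger parallel gripper is mounted at the origin on the work surface. World frame = base frame: x ahead of the robot, y to its left, z up, the work surface at z = 0. Lengths are in mm, angles in rad, forces in N, time in s.
With the tool pointing down it reaches from about 375 to 925 mm from the base axis. Payload 5.7 kg.
Tool frame: the origin (TCP) lies at the very end of the fingers, on their centre line; the grasp point (between the pads) lies 19 mm behind it (manip.hold_point_z is the distance from the TCP to the grasp point, in mm); z points along the fingers, y is the direction in which the jaws open and shut (so a half turn about z gives the same grasp; the last joint's range is limited). The gripper opens to 88 mm and grips with 3 to 60 N. Pads are 20 mm wide; open, the fingers measure 115 mm over their backs; the gripper's body (75 mm by 178 mm) begins 61 mm behind the grasp point.
Start: joints at [-1.279, 0.359, 1.51, -0, 1.272, -0.115], TCP at [237.384, -551.005, 186.123] pointing down, gripper open.
Joint ranges: [-2.97, 2.97], [-1.01, 2.36], [0.21, 2.38], [-0.96, 4.11], [0.2, 2.71], [-2.98, 2.98]. Speed limits (rad/s): [2.39, 2.39, 3.14, 3.14, 3.14, 3.14].

### API

Orientations are given as a rotation vector (axis times angle).
In Python, from station import manip gives the robot as it stands.
- The arm moves only by the tool jog_arm, never from a script. Its argument "plan" is text: rows parted by semicolons, each of 5 numbers parted by spaces: the opening in per cent of the stroke, from 0 (shut) to 100 (fully open), then the shift along the tool's x, y, z scaled (see below), then the turn about the tool's z scaled (see below). A call has exactly 10 rows; each row shifts and turns the commanded pose from where the row before left it, along the tool's axes as they then stand; what a row does not reach is not made up. The controller multiplies each number of a shift by 100 mm and each number of a turn by 180 degrees. A row lasts 1/10 s, in which the tool goes at most 50 mm and 8.59 degrees, less where a joint would pass 70% of its speed; a pose out of reach is approached as far as the arm can. A call with a number of a shift or a turn outside -1 to 1 is refused whole. A call with a gripper value outside its range is refused whole. The fingers move at their own pace and stop on an object; "newtons" is the grip in N (left out, the last holds). Time passes only in rows, so rows that do not move let the fingers close, or fill a call up. It gives the time, the measured TCP pose, the force and the opening at its end, in the units of the state.
- manip.get_state(): the state, without advancing time (a new reading comes with each control period).
- manip.grab_frame(name): name is "scene" or "side" or "wrist"; returns a dict with "image" (384x512x3 uint8, blue, green, red), "z_map" (384x512 float32, mm along the optical axis (not along the pixel's ray), 0 where there is no reading), "intrinsics" (3x3 intrinsics, pixels), "k1" (the pictures are not rectified: a ray, as slopes to the right and down, at radius r is drawn at 1 + k1 r^2 times it, then the intrinsics apply), "view" (4x4, takes a point from world to camera coordinates). Camera axes: x right, y down, z forward; pixel columns grow to the right and rows downward; lengths in mm; the calibration is good to about 2 mm. A picture is of the moment at which its call begins.
- manip.finish_job(): hands the job in, once; it reports no verdict.
Trained networks look in a picture, given as the dict that the camera call returned (one of the last four; its "shot" number tells which), for a name from the list of things; names that differ only in an ending like _2 or _b are one class to them, and where a whole thing is asked for, a point or a joint stands for the part that bears it (a point fixed in the world has none). Each returns a list of dicts, best first, with "p" (0 to 1); they miss things now and then, are a little off and sometimes report something else, mostly with a low value. They report only what shows in the picture. A call takes as long as a camera call.
- manip.boxes_of(picture, query): "box" ([left, top, right, bottom] in pixels, round what is visible of it).
- manip.trace(picture, query): "pixels" (384x512 bool, what is visible of it) and "box" ([left, top, right, bottom] in pixels, round what is visible of it).
- manip.mark_of(picture, query): "location" ([column, row] in pixels: a listed point, or the origin of a listed thing).
The state is a dict: "time_s": time; "joint_pos": joint angles; "qvel": joint speeds; "joint_efforts": joint torques, N m; "tcp_pos": TCP position; "orientation": TCP orientation; "force": force on the tool from outside, world axes, zero at the start; "torque": the same for the moment, N m; "gripper_width": opening from 0.0 (shut) to 1.0 (fully open).
Only numpy, scipy, OpenCV 4.12 (cv2) and the standard library are available. Lean on these libraries where they do the work, as an engineer would, in place of code of your own. Each camera call takes 0.05 s, during which the arm holds its last target.

### The job

Get the bench belt grinder ready for a new belt: swing its belt guard up by the handle until it stands upright and leave it open, then press the sprung tension arm down by its hand pad past the last click of its ratchet. Keep it pressed down there yourself, a little beyond the catch so that the pawl carries no load, and finish while still holding it so, with the guard open and the loose things on the bench left where they are.

Things in the scene. Friction and masses are not known exactly. Their poses are not given: they have to be found in the camera images.
- grinder: bench belt grinder, belt off, fixed, place and yaw vary. Base 280 x 280 mm; upright side plate along its x axis (y +22 to +30 mm, top z 243 mm), motor on the plate's +y side (to y +178, z 162 mm), belt wheels on the -y side. Origin on the bench surface, z up; -x is the machine's front, where the tension arm's hand pad sticks out with free space above it
- guard (a joint): angle of the belt guard, rad: 0 closed (level), 1.57 upright, 1.85 fully back; starts at 0 to 0.3. A hood plate 150 x 92 mm over the small top wheel, hinged along the top of the side plate; its free edge, with a 30 mm skirt, is on the grinder's -y side and swings up and over towards +y. Stiff hinge, stays where left; about 3 to 8 N at the handle
- guard_handle (a point): middle of the guard's bow handle: a round steel bar, 12 mm diameter, 90 mm long, parallel to the grinder's x axis, its centre line 36 mm clear of the guard's top face; closed, it is 40 mm above the hinge axis and 70 mm from it towards -y, at z 283 mm. The axes turn with the guard: x along the bar, z out of the guard's top face
- guard_hinge (a point): point on the guard's hinge axis level with the middle of the handle (grinder x -10 mm, y +26 mm, z 243 mm); the hinge axis is parallel to the grinder's x axis
- tension_arm (a joint): angle of the tension arm, rad: 0 fully up, where its spring holds it, growing as the hand pad goes down, 0.33 bottom stop. A steel bar in front of the side plate, pivoted at its rear (grinder x +120, y 0, z +165 mm, axis along y). Ratchet teeth click past the pawl at 0.12, 0.19, 0.26; each then keeps the arm from rising. Takes 6 N at the pad to start, 12 at the bottom, 2 to 5 more at a click
- pad_top (a point): centre of the flat top of the tension arm's bare aluminium hand pad (56 mm along the arm, 50 mm wide, 12 mm thick), 285 mm in front of the arm's pivot; about 232 mm above the bench with the arm up, 138 mm at the bottom stop, moving on an arc about the pivot. The pad slopes 0.18 rad up to the front with the arm up, 0.15 down at the stop
- pawl (a joint): travel of the pawl, m: a sprung plunger through the side plate, 0 when fully out behind a tooth or between teeth, up to about 0.005 while a tooth is pushing it back. It works by itself; it need not be touched
- pawl_knob (a point): outer end of the pawl's black pull knob (22 mm diameter), on the +y side of the side plate near the front, about 159 mm above the bench
- spray_can: bystander: a spray can, 67 mm diameter, 176 mm tall, standing on the bench on the grinder's -y side; origin under its centre
- steel_block: bystander: a drilled steel block 50 x 75 x 25 mm lying on the bench on the grinder's +y side; origin under its centre
- flat_file: bystander: a flat file 305 mm long with a wooden handle, lying on the bench; its length is along its x axis

How it is judged:
By the outcome, as a careful person would: the job done as asked, in the order asked, and still so for the second after the job is handed in, while the arm keeps its last pose, push and grip.
It also fails if it takes over 51 s, if anything falls off the work surface, if the arm or the gripper's body presses on something with over 40 N, if the wrist force passes 120 N, or if a joint passes its speed limit or range.

## Working session

There is one attempt and no reset: what is moved stays moved. The work goes in short steps, Python scripts to look and compute and a tool call to move; the robot and the scene stay as the last step left them, time stands still between calls to the robot, and variables do not carry over. Pictures are saved under pics/ and viewed, and the job is handed in when it is done.

Besides the shell and the picture viewer there is one more tool, called after "Emit:" by a JSON object that holds its "op" and its "data", one argument or row to a line. jog_arm: Moves the arm, as the interface text tells. Shifts and turns lie within -1 to 1; 1 stands for 100 mm of shift or 180 degrees of turn. Its arguments: {"type":"object","properties":{"plan":{"type":"string"},"newtons":{"type":"number"}},"required":["plan"]}

```bash
ls -la; mkdir -p pics
cat > h.py <<'E'
import numpy as np, cv2
from station import manip
from scipy.spatial.transform import Rotation as R
def unproj(f,u,v,z):
    K=np.array(f["intrinsics"]);k1=f["k1"]
    xd=(np.asarray(u,float)-K[0,2])/K[0,0]; yd=(np.asarray(v,float)-K[1,2])/K[1,1]
    x,y=xd.copy() if hasattr(xd,'copy') else xd,yd
    for _ in range(20):
        s=1+k1*(x*x+y*y); x=xd/s; y=yd/s
    P=np.stack([x*z,y*z,np.ones_like(x)*z],-1)
    V=np.array(f["view"]); 
    return (P-V[:3,3])@V[:3,:3]
def proj(f,p):
    K=np.array(f["intrinsics"]);k1=f["k1"];V=np.array(f["view"])
    c=np.asarray(p,float)@V[:3,:3].T+V[:3,3]
    x=c[...,0]/c[...,2];y=c[...,1]/c[...,2];s=1+k1*(x*x+y*y)
    return np.stack([K[0,0]*x*s+K[0,2],K[1,1]*y*s+K[1,2]],-1)
def cloud(f):
    v,u=np.mgrid[0:384,0:512]
    return unproj(f,u,v,f["z_map"].astype(float))
E
python3 - <<'E'
from h import *
import pickle
fs={}
print(manip.get_state())
for n in ["scene","side","wrist"]:
    f=manip.grab_frame(n); fs[n]=f
    cv2.imwrite(f"pics/a_{n}.png",f["image"])
    for q in ["guard_handle","guard_hinge","pad_top","pawl_knob","spray_can","steel_block","flat_file","grinder"]:
        try:
            r=manip.mark_of(f,q)
            if r:
                u,v=r[0]["location"]; ui,vi=int(round(u)),int(round(v))
                z=float(f["z_map"][min(vi,383),min(ui,511)])
                print(n,q,round(r[0]["p"],2),np.round([u,v]),np.round(unproj(f,u,v,z)) if z>0 else None)
        except Exception as e: print(n,q,e)
pickle.dump(fs,open("f0.pkl","wb"))
E
```

```text
total 12
drwxr-xr-x  3 agent agent 4096 Dec  6 13:23 .
drwxr-xr-x 23 root  root  4096 Dec  6 13:23 ..
drwxr-xr-x  2 agent agent 4096 Dec  6 13:23 pics
{'time_s': 0.0, 'joint_pos': array([-1.27908239e+00,  3.59490925e-01,  1.51141012e+00,  6.07280997e-05,
        1.27248499e+00, -1.15111680e-01]), 'qvel': array([ 0.00079349, -0.00016083, -0.00102493,  0.00085677, -0.00093022,
       -0.00119176]), 'joint_efforts': array([ 2.22439077e-03, -5.15371656e+01, -2.70727658e+01,  6.77140569e-02,
        3.50303866e-02, -1.47304731e-04]), 'tcp_pos': array([ 237.21319486, -550.31449061,  185.32651836]), 'orientation': array([-3.07507306e+00, -6.34252964e-01,  1.57536923e-04]), 'force': array([ 1.2498156 ,  0.04958928, -0.64073334]), 'torque': array([0.0290786 , 0.02215363, 0.03285932]), 'gripper_width': 1.002015138890923}
scene guard_handle 0.58 [303. 175.] [683.  54. 288.]
scene guard_hinge 0.92 [315. 166.] [494. 306.  21.]
scene pad_top 0.78 [257. 156.] [522.  40. 237.]
scene spray_can 0.73 [250. 279.] [ 722. -133.   55.]
scene steel_block 0.72 [310. 170.] [649. 111. 243.]
scene flat_file 0.82 [116. 235.] [ 354. -337.    9.]
scene grinder 0.9 [304. 237.] [687.  86.  21.]
side guard_hinge 0.64 [221. 196.] [660. 123. 245.]
side pad_top 0.79 [281. 187.] [525.  41. 232.]
side pawl_knob 0.57 [254. 231.] [573. 142. 163.]
side steel_block 0.7 [276. 327.] [480. 312.  27.]
side flat_file 0.54 [347. 179.] [ 346. -310.   12.]
side grinder 0.89 [226. 252.] [657. 126.  38.]
```

View pics/a_scene.png

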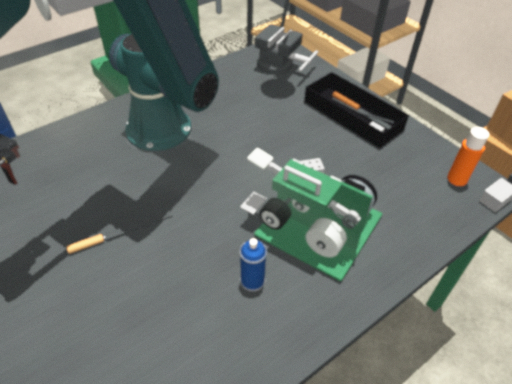

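View pics/a_side.png

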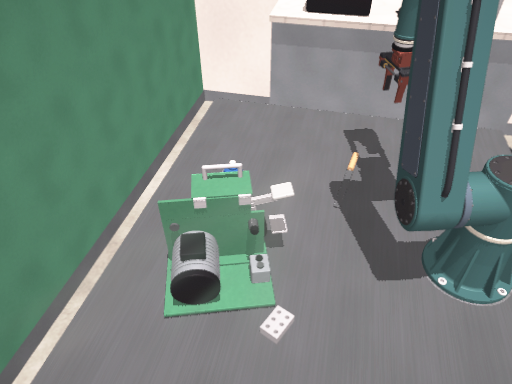

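Run:
```python
from h import *
import pickle
fs=pickle.load(open("f0.pkl","rb"))
for n in ["scene","side"]:
    f=fs[n]; V=np.array(f["view"]); print(n,"cam pos",np.round(-V[:3,:3].T@V[:3,3]))
    P=cloud(f).reshape(-1,3); ok=(f["z_map"].ravel()>0)
    P=P[ok]
    # base plate & points by height histogram in grinder area
    m=(P[:,0]>450)&(P[:,0]<900)&(P[:,1]>-150)&(P[:,1]<400)
    h,e=np.histogram(P[m,2],bins=np.arange(-5,330,5)); 
    print([(int(e[i]),int(h[i])) for i in range(len(h)) if h[i]>60])
```

```text
scene cam pos [1218. -513. 1075.]
[(-5, 5612), (0, 6542), (5, 260), (10, 181), (15, 1530), (20, 1160), (25, 177), (30, 69), (35, 86), (40, 86), (45, 103), (50, 121), (55, 113), (60, 137), (65, 118), (70, 183), (75, 399), (80, 206), (85, 190), (90, 202), (95, 243), (100, 230), (105, 239), (110, 318), (115, 181), (120, 185), (125, 268), (130, 198), (135, 170), (140, 89), (145, 175), (150, 100), (155, 85), (160, 122), (165, 102), (170, 147), (175, 183), (180, 148), (185, 94), (190, 80), (200, 67), (205, 65), (210, 92), (215, 161), (220, 170), (225, 241), (230, 275), (235, 158), (240, 303), (245, 1221), (250, 61), (285, 124)]
side cam pos [415. 808. 888.]
[(-5, 4910), (0, 7695), (5, 99), (10, 143), (15, 895), (20, 2189), (25, 787), (30, 139), (35, 113), (40, 113), (45, 125), (50, 138), (55, 127), (60, 147), (65, 241), (70, 308), (75, 399), (80, 206), (85, 147), (90, 178), (95, 174), (100, 173), (105, 203), (110, 236), (115, 227), (120, 301), (125, 312), (130, 325), (135, 392), (140, 330), (145, 146), (150, 176), (155, 224), (160, 661), (165, 211), (170, 177), (175, 177), (180, 159), (185, 155), (190, 141), (195, 144), (200, 164), (205, 171), (210, 174), (215, 169), (220, 166), (225, 226), (230, 294), (235, 204), (240, 234), (245, 1360), (250, 104), (285, 108)]
```

The scene view shows the grinder with its handle bar near (303,178). The bare pad at (260,157) is high (z≈235), and a second plate at (252,205) sits lower. The can is at (253,265) and the file at (90,242). The side view shows the handle at (222,167), the pad at (282,190) and the block at (277,324). Next I fit the grinder pose.

Run:
```python
from h import *
import pickle
fs=pickle.load(open("f0.pkl","rb"))
A=[]
for n in ["scene","side"]:
    f=fs[n]; P=cloud(f).reshape(-1,3)[f["z_map"].ravel()>0]
    m=(P[:,0]>450)&(P[:,0]<900)&(P[:,1]>-120)&(P[:,1]<400)
    P=P[m]; A.append(P)
    I=f["image"].reshape(-1,3)[f["z_map"].ravel()>0][m].astype(int)
    gr=(I[:,1]>I[:,2]+30)
    B=P[(P[:,2]>13)&(P[:,2]<28)&gr]
    r=cv2.minAreaRect(B[:,:2].astype(np.float32)); print(n,"base",r,np.median(B[:,2]))
    G=P[(P[:,2]>238)&(P[:,2]<256)&(P[:,0]<780)&gr]; print(" guard top",cv2.minAreaRect(G[:,:2].astype(np.float32)),np.median(G[:,2]),len(G))
    c=np.c_[G,np.ones(len(G))]; 
    s=np.linalg.lstsq(np.c_[G[:,:2],np.ones(len(G))],G[:,2],rcond=None)[0]; print(" guard slope",s)
    H=P[(P[:,2]>270)&(P[:,2]<300)]; d=np.linalg.svd(H-H.mean(0))[2][0]
    t=(H-H.mean(0))@d
    print(" handle mean",H.mean(0),"top z",np.percentile(H[:,2],90),"dir",d,"ext",t.min(),t.max(),"mid",H.mean(0)+d*(t.min()+t.max())/2)
    D=P[(P[:,2]>215)&(P[:,2]<250)&~gr&(P[:,0]<580)]; print(" pad",len(D),D.mean(0),cv2.minAreaRect(D[:,:2].astype(np.float32)))
```

```text
scene base ((690.8894653320312, 117.87629699707031), (279.1353759765625, 470.7227783203125), 18.782184600830078) 19.416907933409302
 guard top ((700.7015991210938, 88.53771209716797), (202.802734375, 99.3636245727539), 20.253040313720703) 246.86257438083834 1524
 guard slope [-7.09424345e-03 -9.04890434e-03  2.52067856e+02]
 handle mean [683.81911624  53.77969267 285.32678662] top z 290.19710583944806 dir [ 0.94096383  0.33818636 -0.01473286] ext -53.0741111735888 48.13202335821355 mid [681.49395331  52.94401933 285.36319215]
 pad 374 [533.57624035  47.08847296 228.69184187] ((541.7622680664062, 51.33226776123047), (87.75410461425781, 52.36888122558594), 19.02967643737793)
side base ((661.281494140625, 191.39268493652344), (279.03656005859375, 213.04319763183594), 19.58777618408203) 21.01007072709978
 guard top ((699.4082641601562, 90.40676879882812), (203.54762268066406, 102.25956726074219), 18.75330924987793) 247.99493734990955 1560
 guard slope [ 4.29720408e-03 -4.09161701e-02  2.48255711e+02]
 handle mean [676.69879478  58.76154822 285.52654023] top z 290.5859534287448 dir [ 9.41558491e-01  3.36849458e-01 -2.23721776e-04] ext -49.45806508331049 50.845109279684664 mid [677.3517864   58.99516077 285.52638507]
 pad 386 [528.61180868  55.11137316 229.63059164] ((540.1171875, 56.250728607177734), (92.93698120117188, 52.55553436279297), 25.063623428344727)
```

```bash
cat >> h.py <<'E'
YAW=0.3438; O=np.array([674.6,100.8])
def g2w(p,O=O,yaw=YAW):
    p=np.asarray(p,float);c,s=np.cos(yaw),np.sin(yaw)
    return np.stack([O[0]+c*p[...,0]-s*p[...,1],O[1]+s*p[...,0]+c*p[...,1],p[...,2]],-1)
def w2g(p,O=O,yaw=YAW):
    p=np.asarray(p,float);c,s=np.cos(yaw),np.sin(yaw);d=p[...,:2]-O
    return np.stack([c*d[...,0]+s*d[...,1],-s*d[...,0]+c*d[...,1],p[...,2]],-1)
E
python3 - <<'E'
from h import *
import pickle
fs=pickle.load(open("f0.pkl","rb"))
for n in ["scene","side"]:
    f=fs[n]; g=w2g(cloud(f)); z=f["z_map"]>0
    def rng(m,t):
        q=g[m&z]; print(n,t,len(q),"p2",np.round(np.percentile(q,2,0)),"p98",np.round(np.percentile(q,98,0)),"med",np.round(np.median(q,0)))
    X,Y,Z=g[...,0],g[...,1],g[...,2]
    near=(abs(X)<220)&(abs(Y)<200)
    rng(near&(Z>270),"handle"); rng(near&(Z>13)&(Z<27),"base")
    rng((X<-125)&(X>-200)&(abs(Y)<45)&(Z>190),"pad")
    rng((X<-100)&(X>-220)&(abs(Y)<120)&(Z>60)&(Z<185),"low front")
    rng(near&(Y>15)&(Y<35)&(Z>40)&(Z<230),"plate")
    for q in ["pad_top","guard_handle","tension_arm","guard"]:
        r=manip.trace(f,q) if False else None
    im=f["image"].copy()
    def L(pts,c):
        uv=np.round(proj(f,g2w(np.array(pts,float)))).astype(int); cv2.polylines(im,[uv.reshape(-1,1,2)],True,c,1)
    L([[-140,-140,20],[140,-140,20],[140,140,20],[-140,140,20]],(0,0,255))
    L([[-55,-44,283],[35,-44,283]],(0,0,255))
    L([[-185,-25,237],[-130,-25,227],[-130,25,227],[-185,25,237]],(0,255,255))
    im=cv2.resize(im[120:320,130:430],None,fx=2.6,fy=2.6,interpolation=cv2.INTER_CUBIC); cv2.imwrite(f"pics/b_{n}.png",im)
s=manip.get_state(); M=R.from_rotvec(s["orientation"]).as_matrix(); print(np.round(M,3)); print("tool x yaw",np.arctan2(M[1,0],M[0,0]))
E
```

```text
scene handle 231 p2 [-57. -52. 272.] p98 [ 40. -40. 292.] med [ -7. -48. 287.]
scene base 2678 p2 [-125.  -86.   14.] p98 [157. 172.  25.] med [ 43. -44.  19.]
scene pad 353 p2 [-183.  -25.  206.] p98 [-127.   22.  237.] med [-153.   -3.  230.]
scene low front 452 p2 [-179.  -65.   66.] p98 [-101.   22.  110.] med [-147.  -36.   78.]
scene plate 1443 p2 [-103.   17.   44.] p98 [148.  25. 228.] med [ 89.  21. 119.]
side handle 223 p2 [-61. -47. 271.] p98 [ 37. -36. 292.] med [-12. -40. 287.]
side base 3095 p2 [-122.  -18.   15.] p98 [155. 194.  26.] med [-17. 152.  21.]
side pad 364 p2 [-186.  -20.  206.] p98 [-127.   26.  238.] med [-156.    9.  231.]
side low front 549 p2 [-181.  -61.   66.] p98 [-102.  113.  177.] med [-140.   -4.   79.]
side plate 3836 p2 [-111.   25.   47.] p98 [144.  33. 228.] med [  1.  29. 162.]
[[ 0.918  0.396 -0.   ]
 [ 0.396 -0.918  0.   ]
 [ 0.    -0.    -1.   ]]
tool x yaw 0.40682368357592763
```

View pics/b_scene.png

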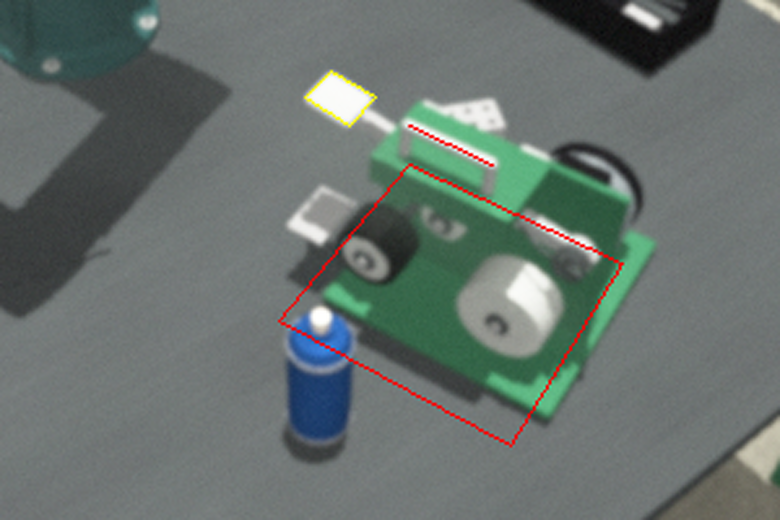

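View pics/b_side.png

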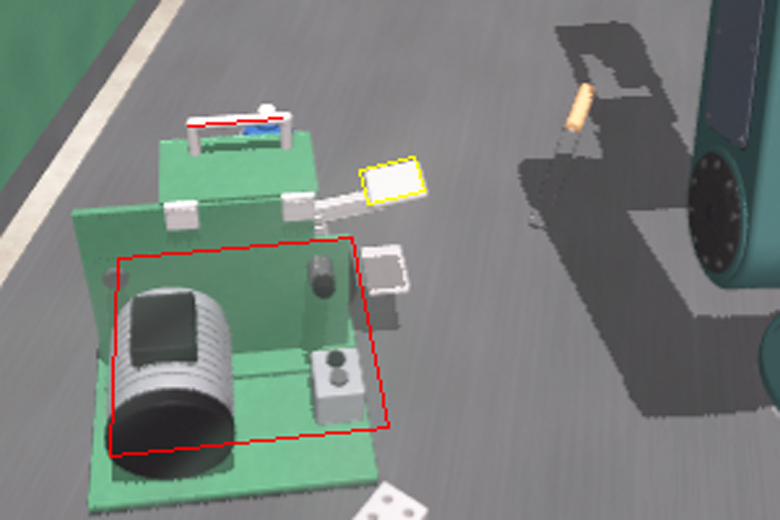

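The overlay lands on both the handle and the pad, so the pose fits. Next I lift, turn by 3.6° to align with the grinder, and travel to above the handle.

Emit:
{"op": "jog_arm", "data": {
  "plan": "60 0 0 -0.41 0.02; 60 0 0 -0.41 0; 60 0 0 -0.41 0; 60 0 0 -0.41 0; 60 0.31 -0.21 0 0; 60 0.31 -0.21 0 0; 60 0.31 -0.21 0 0; 60 0.31 -0.21 0 0; 60 0.31 -0.21 0 0; 60 0.31 -0.21 0 0",
  "newtons": 30
}}

```text
time_s: 2.35
tcp_pos: [370.6, -368.3, 350.2]
orientation: [3.095, 0.537, 0.0]
force: [-0.2, 0.1, -0.1]
gripper_width: 0.6
```

Emit:
{"op": "jog_arm", "data": {
  "plan": "60 0.31 -0.21 0 0; 60 0.31 -0.21 0 0; 60 0.31 -0.21 0 0; 60 0.31 -0.21 0 0; 60 0.31 -0.21 0 0; 60 0.31 -0.21 0 0; 60 0.31 -0.21 0 0; 60 0.31 -0.21 0 0; 60 0.31 -0.21 0 0; 60 0.31 -0.21 0 0"
}}

```text
time_s: 3.35
tcp_pos: [591.7, -66.0, 350.2]
orientation: [3.095, 0.538, 0.0]
force: [0.4, -0.0, -0.3]
gripper_width: 0.604
```

Emit:
{"op": "jog_arm", "data": {
  "plan": "60 0.31 -0.21 0 0; 60 0.31 -0.21 0 0; 60 0.31 -0.21 0 0; 60 0.31 -0.21 0 0; 60 0 0 0 0; 60 0 0 0 0; 60 0 0 0 0; 60 0 0 0 0; 60 0 0 0 0; 60 0 0 0 0"
}}

```text
time_s: 4.35
tcp_pos: [679.2, 52.7, 350.5]
orientation: [3.095, 0.536, 0.001]
force: [-0.3, 0.2, 0.3]
gripper_width: 0.6
```

Run:
```python
from h import *
import pickle
fs={}
s=manip.get_state();M=R.from_rotvec(s["orientation"]).as_matrix(); print(s["time_s"],s["tcp_pos"],w2g(s["tcp_pos"]),s["force"],s["gripper_width"],np.arctan2(M[1,0],M[0,0]))
f=manip.grab_frame("wrist"); V=np.array(f["view"]); print("cam",-V[:3,:3].T@V[:3,3]-s["tcp_pos"])
g=w2g(cloud(f));Z=g[...,2]
m=(f["z_map"]>0)&(Z>265)&(Z<300)&(abs(g[...,0])<60)&(abs(g[...,1]+44)<20)
q=g[m];print("handle",len(q),np.percentile(q,2,0),np.percentile(q,98,0),np.median(q,0)); t=q[q[:,2]>286]; print(np.polyfit(t[:,0],t[:,1],1),np.median(t,0))
cv2.imwrite("pics/c_w.png",f["image"])
f=manip.grab_frame("side");cv2.imwrite("pics/c_s.png",f["image"])
```

```text
4.35 [679.17619871  52.71359739 350.54327883] [-11.89994401 -46.81490193 350.54327883] [-0.32352265  0.17044494  0.33720223] 0.599702659171006 0.3429915762683056
cam [ 78.37750614  27.32728584 199.03263099]
handle 1737 [-56.79046455 -49.88450474 283.27061666] [ 37.8850625  -38.38499202 291.41538379] [ -5.87155372 -44.24410608 289.42184885]
[-6.24053776e-03 -4.41439722e+01] [ -6.96331489 -44.20480563 289.51482518]
```

View pics/c_w.png

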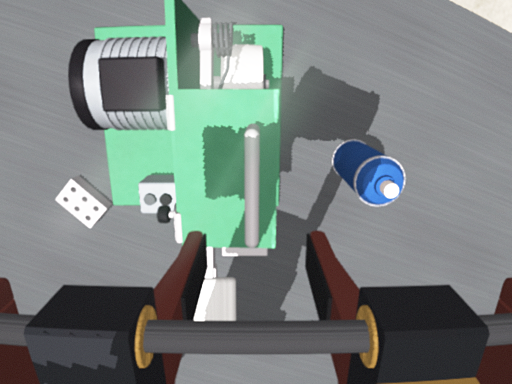

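View pics/c_s.png

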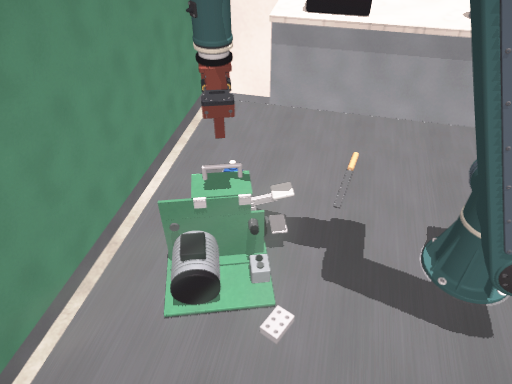

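The wrist view shows the bar centred between the open fingers (column 252, rows 130–245), with the can well clear at (370,175). The measured bar centre is y −44.2, z≈283.5 in the grinder frame, which matches the closed guard. Next I descend and grip.

Emit:
{"op": "jog_arm", "data": {
  "plan": "60 0 -0.03 0.2 0; 60 0 0 0.3 0; 60 0 0 0.25 0; 60 0 0 0.1 0; 10 0 0 0 0; 5 0 0 0 0; 5 0 0 0 0; 5 0 0 0 0; 5 0 0 0 0; 5 0 0 0 0",
  "newtons": 30
}}

```text
time_s: 5.45
tcp_pos: [678.7, 56.3, 265.7]
orientation: [3.095, 0.538, 0.001]
force: [-0.6, 0.8, 0.0]
gripper_width: 0.092
```

Run:
```python
from h import *
s=manip.get_state();print(s["time_s"],w2g(s["tcp_pos"]),s["force"],s["gripper_width"])
f=manip.grab_frame("side");cv2.imwrite("pics/d_s.png",cv2.resize(f["image"][80:280,130:330],None,fx=2.5,fy=2.5))
p=np.array([-44.2+0-26+0,40.])
for k in range(0,17):
    t=k*0.1; y=-70*np.cos(t)+40*np.sin(t); z=70*np.sin(t)+40*np.cos(t); print(round(t,2),round(26+y+ .0,1),round(243+z,1))
```

```text
5.45 [-11.16020446 -43.2752523  265.72607649] [-0.58166267  0.83131166  0.03635564] 0.09196369468571045
0.0 -44.0 283.0
0.1 -39.7 289.8
0.2 -34.7 296.1
0.3 -29.1 301.9
0.4 -22.9 307.1
0.5 -16.3 311.7
0.6 -9.2 315.5
0.7 -1.8 318.7
0.8 5.9 321.1
0.9 13.8 322.7
1.0 21.8 323.5
1.1 29.9 323.5
1.2 37.9 322.7
1.3 45.8 321.1
1.4 53.5 318.8
1.5 60.9 315.7
1.6 68.0 311.8
```

View pics/d_s.png

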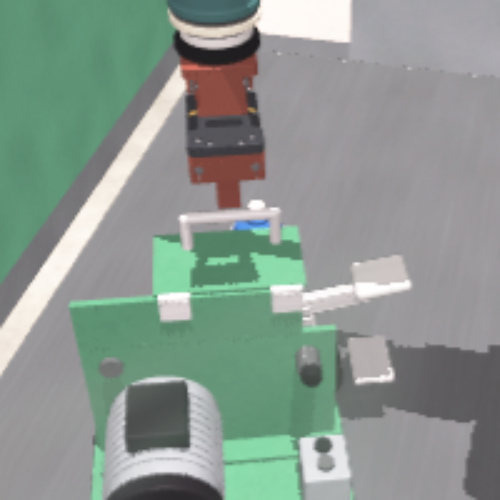

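Run:
```python
from h import *
s=manip.get_state();print(s["time_s"],s["tcp_pos"],w2g(s["tcp_pos"]),s["force"],s["gripper_width"])
f=manip.grab_frame("wrist");cv2.imwrite("pics/e_w.png",f["image"])
f=manip.grab_frame("scene");cv2.imwrite("pics/e_sc.png",cv2.resize(f["image"][80:280,200:400],None,fx=3,fy=3))
f=manip.grab_frame("side");cv2.imwrite("pics/e_s.png",cv2.resize(f["image"][100:220,160:280],None,fx=5,fy=5))
print(proj(f,s["tcp_pos"]),proj(f,s["tcp_pos"]+[0,0,19]))
s=manip.get_state();print(s["time_s"],s["gripper_width"])
```

```text
5.5 [678.5583767   56.28434888 265.53935039] [-11.27802845 -43.24486114 265.53935039] [ 0.00218268 -0.88024663  0.68032947] 0.06305082706092931
[221.37004916 172.16381333] [220.92812852 166.20652905]
5.65 0.048124028917247146
```

View pics/e_w.png

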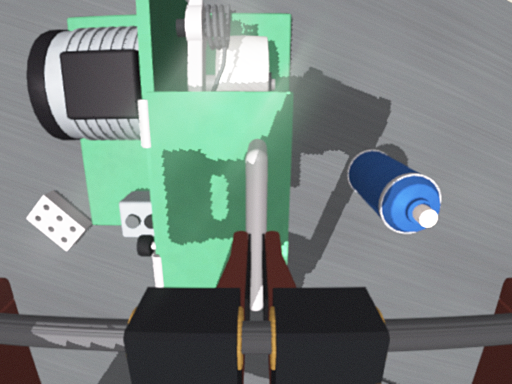

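View pics/e_sc.png

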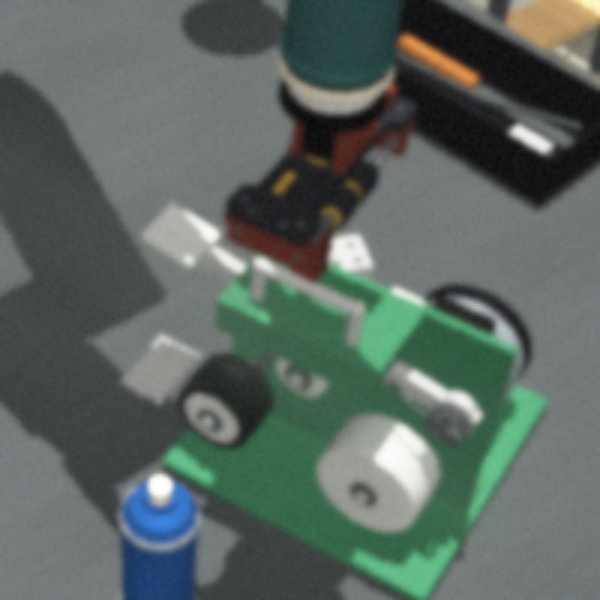

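View pics/e_s.png

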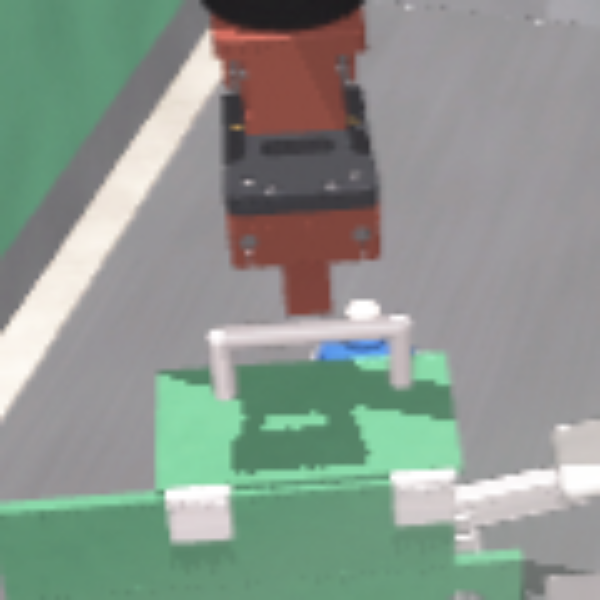

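Run:
```python
from h import *
import pickle
fs={}
for n in ["side","scene","wrist"]:
    fs[n]=manip.grab_frame(n)
s=manip.get_state();print(s)
pickle.dump(fs,open("f1.pkl","wb"))
f=fs["side"];g=w2g(cloud(f))
for v in range(150,172): print(v,f["image"][v,221],np.round(g[v,221],1))
f=fs["wrist"];g=w2g(cloud(f))
for v in range(225,300,6): print(v,[ (np.round(g[v,u],0).tolist()) for u in (235,257,280)])
```

```text
{'time_s': 5.8, 'joint_pos': array([-1.86549377e-02,  4.24962460e-01,  1.21122837e+00,  9.68864732e-05,
        1.50558774e+00,  1.20818165e+00]), 'qvel': array([ 0.00036455, -0.00038137,  0.00115584, -0.00104964,  0.00050758,
        0.00054638]), 'joint_efforts': array([ 1.20539047e-03, -5.90315616e+01, -3.03355801e+01,  4.03647695e-02,
       -6.09159563e-02,  1.56103772e-05]), 'tcp_pos': array([678.37997937,  56.2957905 , 265.10620953]), 'orientation': array([-3.09512094e+00, -5.37599207e-01,  2.57960372e-04]), 'force': array([-0.47188322, -0.41626494,  0.36996393]), 'torque': array([-0.01541578,  0.01179824, -0.04421335]), 'gripper_width': 0.05181063326274221}
150 [ 60  69 126] [-13.6  35.4 388.4]
151 [ 62  70 127] [-13.4  35.4 385.8]
152 [ 60  67 125] [-13.3  32.8 381.3]
153 [ 59  66 123] [-13.7 -30.2 334. ]
154 [ 60  67 124] [-13.6 -32.9 329.2]
155 [ 60  67 123] [-13.4 -35.4 324.4]
156 [ 60  68 123] [-13.2 -34.9 321.8]
157 [ 60  67 125] [-13.  -33.7 319.7]
158 [ 61  68 125] [-12.8 -31.2 318.6]
159 [ 61  68 125] [-12.7 -35.2 312.7]
160 [ 61  68 127] [-12.5 -32.6 311.5]
161 [ 61
[... 673 characters left out ...]
17.0], [-14.0, -44.0, 290.0], [-34.0, -61.0, 249.0]]
249 [[-1.0, -34.0, 323.0], [-18.0, -44.0, 291.0], [-39.0, -61.0, 249.0]]
255 [[-1.0, -34.0, 328.0], [-21.0, -44.0, 291.0], [-1.0, -55.0, 328.0]]
261 [[-1.0, -35.0, 334.0], [-25.0, -44.0, 290.0], [-1.0, -54.0, 335.0]]
267 [[-1.0, -35.0, 339.0], [-30.0, -44.0, 290.0], [-1.0, -54.0, 339.0]]
273 [[-1.0, -35.0, 345.0], [-33.0, -44.0, 290.0], [0.0, -53.0, 346.0]]
279 [[-1.0, -36.0, 349.0], [-38.0, -44.0, 290.0], [-1.0, -53.0, 349.0]]
285 [[-1.0, -36.0, 352.0], [-41.0, -44.0, 291.0], [-1.0, -53.0, 353.0]]
291 [[21.0, -38.0, 389.0], [-46.0, -44.0, 290.0], [21.0, -50.0, 389.0]]
297 [[21.0, -39.0, 392.0], [-50.0, -44.0, 290.0], [21.0, -50.0, 392.0]]
```

Run:
```python
from h import *
import pickle
for fn,t in (("f0.pkl",[237.2,-550.3,185.3]),("f1.pkl",[678.4,56.3,265.1])):
    fs=pickle.load(open(fn,"rb")); t=np.array(t)
    for n in fs:
        f=fs[n];P=cloud(f);m=(f["z_map"]>0)&(np.linalg.norm(P[...,:2]-t[:2],axis=-1)<75)&(P[...,2]>t[2]-20)&(P[...,2]<t[2]+160)
        I=f["image"].astype(int); m&=(I[...,2]>I[...,1]+25)&(I[...,2]>I[...,0]+25)
        q=P[m]; 
        if len(q): 
            zz=q[:,2]-t[2]; print(fn,n,len(q),"z rel min",np.sort(zz)[:8].round(1)); h,e=np.histogram(zz,np.arange(-20,170,10)); print(h)
            for lo in (20,30,40,50): 
                k=q[(zz>lo)&(zz<lo+10)]; 
                if len(k): print(lo,(k.min(0)-t).round(),(k.max(0)-t).round())
    cv2.imwrite("pics/f0crop.png",cv2.resize(fs["side"]["image"][0:130,350:450],None,fx=4,fy=4)) if fn=="f0.pkl" else 0
```

```text
f0.pkl scene 43 z rel min [50.6 55.3 55.8 61.  64.4 65.7 67.2 67.8]
[ 0  0  0  0  0  0  0  3  6  5  5  9 13  2  0  0  0  0]
50 [-8. 47. 51.] [-4. 48. 56.]
f0.pkl side 192 z rel min [40.4 40.6 41.2 41.5 41.6 42.9 43.3 43.4]
[ 0  0  0  0  0  0 21 21 23 18 25 29 24 12  7  7  5  0]
40 [-31. -42.  40.] [28. 52. 48.]
50 [-30. -45.  51.] [29. 55. 60.]
f0.pkl wrist 8011 z rel min [38.4 38.6 38.8 38.8 38.9 39.  39.1 39.2]
[   0    0    0    0    0   21  252  316  389  483  713 1155 1324  893
  489 1480  496    0]
30 [-11. -44.  38.] [30. 51. 40.]
40 [-11. -45.  40.] [31. 51. 50.]
50 [-12. -46.  50.] [31. 51. 60.]
f1.pkl side 100 z rel min [38.9 39.7 39.9 39.9 41.1 41.2 41.2 42.3]
[ 0  0  0  0  0  4 30 32 25  0  0  0  0  0  0  4  1  4]
30 [-11.   6.  39.] [ 1. 10. 40.]
40 [-14.   5.  41.] [ 5. 15. 50.]
50 [-15.   4.  51.] [ 4. 14. 60.]
f1.pkl scene 59 z rel min [42.2 43.3 46.2 46.3 47.7 49.9 50.3 51.3]
[ 0  0  0  0  0  0  6  9 13  9  4  0  0  0  3  1 13  1]
40 [  9. -10.  42.] [12. -6. 50.]
50 [11. -9. 50.] [15. -1. 60.]
f1.pkl wrist 5386 z rel min [37.6 37.8 37.8 37.9 38.  38.1 38.1 38.2]
[   0    0    0    0    0   40  245  292  333  506  691  114   10  310
 2055  790    0    0]
30 [ 6. -7. 38.] [13. 12. 40.]
40 [ 6. -7. 40.] [14. 13. 50.]
50 [ 6. -7. 50.] [14. 13. 60.]
```

View pics/f0crop.png

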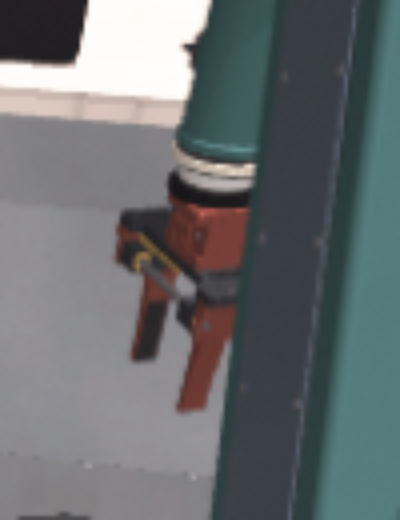

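All three cameras put the real fingertips about 38 mm above the reported TCP. The gripper also closed to about 5%, on nothing, just above the bar. The bench and handle heights read correctly in the cameras, so I trust them and treat real tip z as reported TCP z + 38. I'll reopen, go down 38 mm more and close again.

Emit:
{"op": "jog_arm", "data": {
  "plan": "60 0 0 0 0; 60 0 0 0 0; 60 0 0 0 0; 60 0 0 0.13 0; 60 0 0 0.15 0; 60 0 0 0.1 0; 60 0 0 0 0; 5 0 0 0 0; 5 0 0 0 0; 5 0 0 0 0",
  "newtons": 30
}}

```text
time_s: 6.8
tcp_pos: [679.0, 56.3, 228.0]
orientation: [3.095, 0.538, 0.002]
force: [0.3, 0.2, 0.7]
gripper_width: 0.366
```

Emit:
{"op": "jog_arm", "data": {
  "plan": "5 0 0 0 0; 5 0 0 0 0; 5 0 0 0 0; 5 0 0 0 0; 5 0 0 0 0; 5 0 0 0 0; 5 0 0 0 0; 5 0 0 0 0; 5 0 0 0 0; 5 0 0 0 0"
}}

```text
time_s: 7.8
tcp_pos: [678.5, 56.3, 227.2]
orientation: [-3.095, -0.538, -0.0]
force: [0.8, 1.5, 2.6]
gripper_width: 0.127
```

Run:
```python
from h import *
s=manip.get_state();print(s["time_s"],w2g(s["tcp_pos"]),s["force"],s["gripper_width"])
f=manip.grab_frame("side");cv2.imwrite("pics/g_s.png",cv2.resize(f["image"][100:220,160:280],None,fx=4,fy=4))
```

```text
7.8 [-11.29710686 -43.18902927 227.18743246] [0.75151085 1.52944005 2.57811982] 0.12657665514153907
```

View pics/g_s.png

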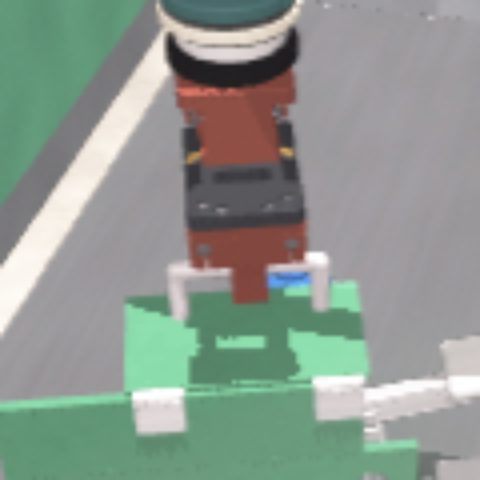

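The bar is now gripped: the opening is 0.127 (≈11 mm), and the side view shows the finger crossing in front of the bar at (250,275). I'll swing the guard along its arc, ten 0.1 rad steps first.

Emit:
{"op": "jog_arm", "data": {
  "plan": "5 0 -0.043 -0.068 0; 5 0 -0.05 -0.063 0; 5 0 -0.056 -0.058 0; 5 0 -0.062 -0.052 0; 5 0 -0.066 -0.046 0; 5 0 -0.071 -0.038 0; 5 0 -0.074 -0.032 0; 5 0 -0.077 -0.024 0; 5 0 -0.079 -0.016 0; 5 0 -0.08 -0.008 0"
}}

```text
time_s: 8.85
tcp_pos: [658.8, 114.2, 270.6]
orientation: [3.088, 0.533, 0.008]
force: [2.6, -9.8, 9.4]
gripper_width: 0.126
```

Run:
```python
from h import *
s=manip.get_state();print(s["time_s"],w2g(s["tcp_pos"]),s["force"],s["gripper_width"])
f=manip.grab_frame("side");cv2.imwrite("pics/h_s.png",cv2.resize(f["image"][100:220,160:280],None,fx=4,fy=4))
```

```text
8.85 [-10.36457207  17.91500934 270.59237817] [ 2.58131257 -9.82525657  9.43791321] 0.12553011948904585
```

View pics/h_s.png

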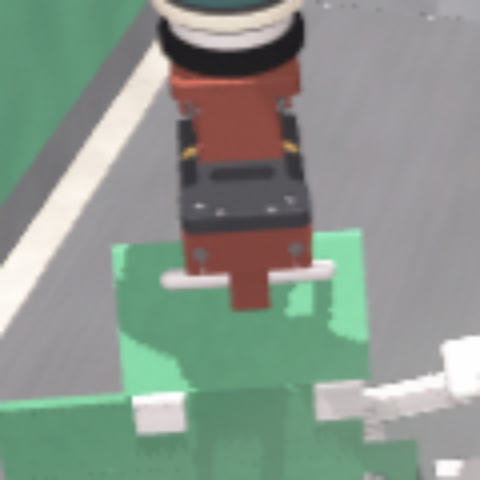

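The guard is following (≈1 rad) at about 14 N, with the bar still between the fingers. I'll continue to upright.

Emit:
{"op": "jog_arm", "data": {
  "plan": "5 0 -0.081 0 0; 5 0 -0.08 0.008 0; 5 0 -0.079 0.016 0; 5 0 -0.077 0.023 0; 5 0 -0.074 0.031 0; 5 0 -0.071 0.039 0; 5 0 -0.02 0.01 0; 5 0 0 0 0; 5 0 0 0 0; 5 0 0 0 0"
}}

```text
time_s: 9.9
tcp_pos: [642.0, 162.5, 256.2]
orientation: [3.093, 0.536, 0.006]
force: [5.4, -2.7, 2.8]
gripper_width: 0.126
```

Run:
```python
from h import *
s=manip.get_state();print(s["time_s"],w2g(s["tcp_pos"]),s["force"],s["gripper_width"])
f=manip.grab_frame("side");cv2.imwrite("pics/i_s.png",cv2.resize(f["image"][80:240,140:300],None,fx=3,fy=3))
f2=manip.grab_frame("scene");cv2.imwrite("pics/i_sc.png",cv2.resize(f2["image"][80:280,200:400],None,fx=3,fy=3))
for f,n in((f,"side"),(f2,"scene")):
    g=w2g(cloud(f)).reshape(-1,3);I=f["image"].reshape(-1,3).astype(int);k=(f["z_map"].ravel()>0)&(I[:,1]>I[:,2]+25)&(abs(g[:,0]+10)<80)&(g[:,2]>255)&(g[:,2]<345)&(abs(g[:,1]-26)<60)
    q=g[k]
    if len(q)>20:
        p=np.polyfit(q[:,2],q[:,1],1); print(n,len(q),"dy/dz",p,"angle",np.pi/2+np.arctan(p[0]),np.percentile(q,[2,98],axis=0).round())
```

```text
9.9 [ -9.85171082  69.08952052 256.18333197] [ 5.42764406 -2.7469683   2.82611995] 0.1259970745121065
side 1004 dy/dz [-0.13156132 66.87324639] angle 1.4399862606051188 [[-79.   2. 257.]
 [ 66.  35. 338.]]
scene 1446 dy/dz [-0.20924791 84.15997522] angle 1.36452456861403 [[-77.  -1. 257.]
 [ 68.  31. 337.]]
```

View pics/i_s.png

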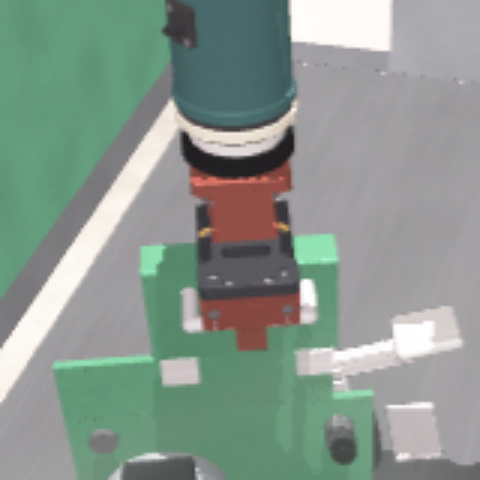

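View pics/i_sc.png

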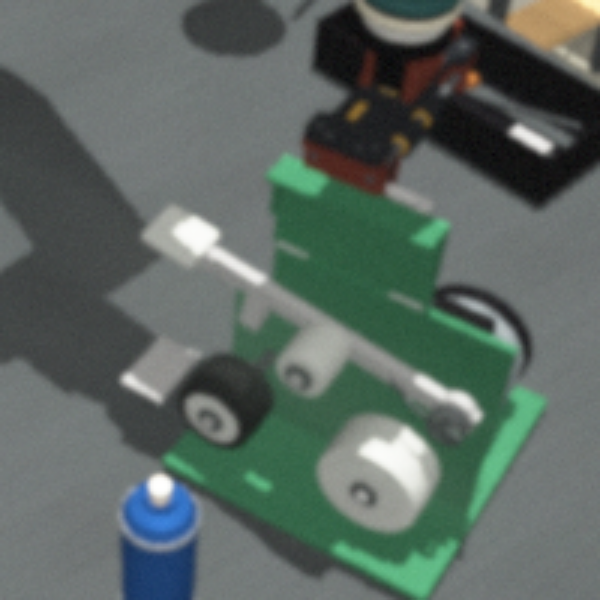

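```bash
cat > ga.py <<'E'
from h import *
def guard_angle(f,n):
    g=w2g(cloud(f)).reshape(-1,3);I=f["image"].reshape(-1,3).astype(int);k=(f["z_map"].ravel()>0)&(I[:,1]>I[:,2]+20)&(abs(g[:,0]+10)<70)&(g[:,2]>258)&(g[:,2]<318)&(abs(g[:,1]-26)<25)
    q=g[k]
    for _ in range(4):
        p=np.polyfit(q[:,2],q[:,1],1); r=q[:,1]-np.polyval(p,q[:,2]); q=q[abs(r)<2.5*np.median(abs(r))+.5]
    print(n,len(q),"angle",round(np.pi/2+np.arctan(p[0]),3),"y@250,310",np.polyval(p,[250,310]).round(1))
E
python3 - <<'E'
from ga import *
for n in("side","scene"): guard_angle(manip.grab_frame(n),n)
E
```

```text
side 414 angle 1.61 y@250,310 [29.6 31.9]
scene 633 angle 1.601 y@250,310 [26.  27.8]
```

The guard is at about 1.60 rad, upright. I'll release with a limited opening so the inner finger clears the plate, then go straight up.

Emit:
{"op": "jog_arm", "data": {
  "plan": "30 0 0 0 0; 30 0 0 0 0; 30 0 0 0 0; 30 0 0 0 0; 30 0 0 -0.1 0; 30 0 0 -0.2 0; 30 0 0 -0.3 0; 30 0 0 -0.3 0; 30 0 0 -0.1 0; 30 0 0 0 0"
}}

```text
time_s: 11.1
tcp_pos: [641.0, 163.8, 357.1]
orientation: [-3.095, -0.538, -0.006]
force: [0.5, 0.5, -0.2]
gripper_width: 0.298
```

Run:
```python
from ga import *
s=manip.get_state();print(s["time_s"],w2g(s["tcp_pos"]),s["force"],s["gripper_width"])
for n in("side","scene"): 
    f=manip.grab_frame(n);guard_angle(f,n); cv2.imwrite(f"pics/j_{n}.png",f["image"])
```

```text
11.1 [-10.40951116  70.63532188 357.14415557] [ 0.49987034  0.53195536 -0.16483401] 0.2984457628869282
side 709 angle 1.613 y@250,310 [29.4 32. ]
scene 659 angle 1.613 y@250,310 [25.8 28.3]
```

View pics/j_side.png

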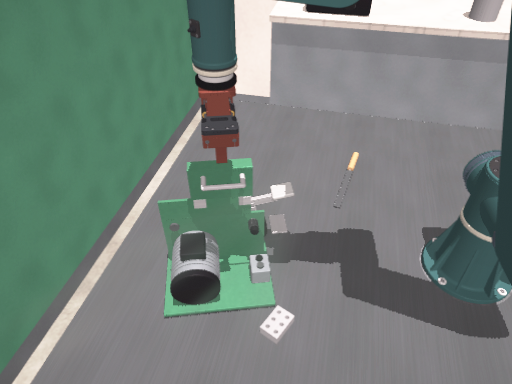

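The side view shows the guard standing by itself with the fingers clear above it. I'll move to above the pad with the fingers shut.

Emit:
{"op": "jog_arm", "data": {
  "plan": "0 -0.4 0 0 0; 0 -0.4 0 0 0; 0 -0.4 0 0 0; 0 -0.38 0 0 0; 0 0 0.36 0 0; 0 0 0.35 0 0; 0 0 0 0.4 0; 0 0 0 0.4 0; 0 0 0 0.38 0; 0 0 0 0.15 0",
  "newtons": 30
}}

```text
time_s: 12.2
tcp_pos: [510.7, 43.5, 216.3]
orientation: [-3.093, -0.537, 0.015]
force: [-0.2, -0.1, -0.1]
gripper_width: 0.008
```

Emit:
{"op": "jog_arm", "data": {
  "plan": "0 0 0 0 0; 0 0 0 0 0; 0 0 0 0 0; 0 0 0 0 0; 0 0 0 0 0; 0 0 0 0 0; 0 0 0 0 0; 0 0 0 0 0; 0 0 0 0 0; 0 0 0 0 0"
}}

```text
time_s: 13.2
tcp_pos: [515.2, 43.5, 222.0]
orientation: [-3.095, -0.538, 0.0]
force: [0.4, -0.6, 0.0]
gripper_width: 0.008
```

Run:
```python
from ga import *
s=manip.get_state();print(s["time_s"],s["tcp_pos"],w2g(s["tcp_pos"]),s["force"],s["gripper_width"])
t=s["tcp_pos"]
for n in("side","scene","wrist"): 
    f=manip.grab_frame(n); cv2.imwrite(f"pics/k_{n}.png",f["image"])
    P=cloud(f);g=w2g(P);I=f["image"].astype(int)
    red=(f["z_map"]>0)&(np.linalg.norm(P[...,:2]-t[:2],axis=-1)<60)&(I[...,2]>I[...,1]+25)&(I[...,2]>I[...,0]+25)&(P[...,2]<t[2]+75)&(P[...,2]>t[2])
    q=g[red]; print(n,"tip z",np.sort(q[:,2])[:5].round(1), "xy range",np.percentile(q[:,:2],[2,98],axis=0).round(1).tolist() if len(q) else 0)
    m=(f["z_map"]>0)&(g[...,0]<-125)&(g[...,0]>-195)&(abs(g[...,1])<32)&(g[...,2]>215)&(g[...,2]<246)&(abs(I[...,2]-I[...,0])<25)
    q=g[m]
    if len(q)>10: print(n,"pad",len(q),np.percentile(q,[2,98],axis=0).round(1).tolist(),np.polyfit(q[:,0],q[:,2],1).round(3))
```

```text
13.2 [515.16969689  43.506246   221.9506737 ] [-1.69412381e+02 -2.02241667e-01  2.21950674e+02] [ 0.43001145 -0.56488472  0.04899432] 0.007795841303016188
side tip z [261.5 261.9 261.9 261.9 262.6] xy range [[-181.8, 4.9], [-161.1, 9.8]]
side pad 344 [[-185.7, -21.5, 219.9], [-129.3, 26.1, 238.0]] [ -0.202 199.315]
scene tip z [264.3 264.5 265.5 266.2 266.8] xy range [[-177.3, -13.0], [-155.9, -2.0]]
scene pad 321 [[-182.2, -25.6, 219.1], [-129.3, 22.2, 236.6]] [-1.95000e-01  1.99579e+02]
wrist tip z [236.2 259.3 259.5 259.6 259.8] xy range [[-160.7, -9.8], [-158.4, 8.0]]
wrist pad 6735 [[-183.1, -22.8, 221.1], [-128.4, 24.2, 236.7]] [ -0.216 197.68 ]
```

View pics/k_side.png

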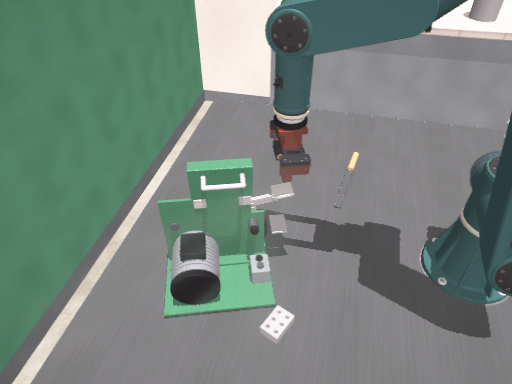

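View pics/k_wrist.png

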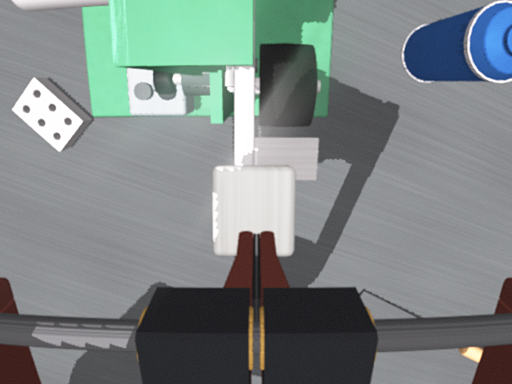

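Seen from the side, the shut tips hang over the front half of the pad. The tip reads z≈260, which confirms the 38 mm offset. The wrist camera sticks out about 83 mm towards the open guard, so I'll rise 60 mm and turn the tool 180° so it faces the machine's front, then come back down.

Emit:
{"op": "jog_arm", "data": {
  "plan": "0 0 0 -0.3 0; 0 0 0 -0.3 0; 0 0 0 0 -0.0476; 0 0 0 0 -0.0476; 0 0 0 0 -0.0476; 0 0 0 0 -0.0476; 0 0 0 0 -0.0476; 0 0 0 0 -0.0476; 0 0 0 0 -0.0476; 0 0 0 0 -0.0476"
}}

```text
time_s: 14.35
tcp_pos: [515.1, 43.5, 281.9]
orientation: [-2.248, -2.194, 0.0]
force: [-0.1, 0.3, 0.5]
gripper_width: 0.005
```

Emit:
{"op": "jog_arm", "data": {
  "plan": "0 0 0 0 -0.0476; 0 0 0 0 -0.0476; 0 0 0 0 -0.0476; 0 0 0 0 -0.0476; 0 0 0 0 -0.0476; 0 0 0 0 -0.0476; 0 0 0 0 -0.0476; 0 0 0 0 -0.0476; 0 0 0 0 -0.0476; 0 0 0 0 -0.0476"
}}

```text
time_s: 15.35
tcp_pos: [515.1, 43.5, 281.9]
orientation: [-0.157, -3.138, -0.0]
force: [-0.2, 0.6, 0.0]
gripper_width: 0.007
```

Emit:
{"op": "jog_arm", "data": {
  "plan": "0 0 0 0 -0.0476; 0 0 0 0 -0.0476; 0 0 0 0 -0.0476; 0 0 0 0 0; 0 0 0 0 0; 0 -0.04 0 0.2 0; 0 0 0 0.25 0; 0 0 0 0.15 0; 0 0 0 0 0; 0 0 0 0 0"
}}

```text
time_s: 16.35
tcp_pos: [519.1, 44.8, 222.2]
orientation: [0.533, -3.096, -0.0]
force: [-0.1, 0.6, 1.1]
gripper_width: 0.003
```

Run:
```python
from ga import *
s=manip.get_state();print(s["time_s"],s["joint_pos"].round(2),s["tcp_pos"],w2g(s["tcp_pos"]),s["force"],s["orientation"])
M=R.from_rotvec(s["orientation"]).as_matrix(); print(np.arctan2(M[1,0],M[0,0])+np.pi)
f=manip.grab_frame("side"); cv2.imwrite("pics/l_side.png",cv2.resize(f["image"][50:270,160:380],None,fx=2.7,fy=2.7))
```

```text
16.35 [-0.05  0.21  1.63  0.    1.3  -1.96] [519.06227932  44.83524267 222.24343712] [-165.29962918   -0.26307872  222.24343712] [-0.13768152  0.63637734  1.11499407] [ 5.32771033e-01 -3.09595071e+00 -2.27996494e-04]
0.34083452646237244
```

View pics/l_side.png

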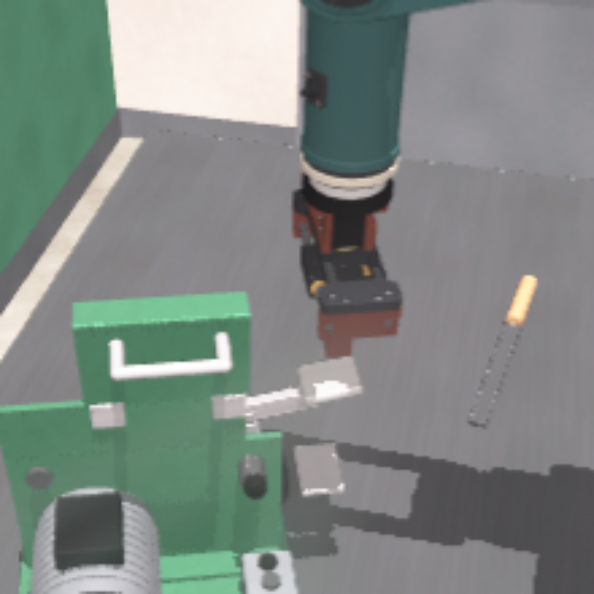

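The camera now faces away and everything is aligned. I'll press down in stages.

Emit:
{"op": "jog_arm", "data": {
  "plan": "0 0 0 0.1 0; 0 0 0 0.1 0; 0 0 0 0.06 0; 0 0 0 0.06 0; 0 0 0 0.06 0; 0 0 0 0.06 0; 0 0 0 0.06 0; 0 0 0 0.06 0; 0 0 0 0.06 0; 0 0 0 0.06 0"
}}

```text
time_s: 17.4
tcp_pos: [517.1, 44.1, 153.9]
orientation: [0.535, -3.092, 0.001]
force: [-7.0, -4.8, 14.8]
gripper_width: 0.004
```

```bash
cat > pa.py <<'E'
from ga import *
def pad(save):
    s=manip.get_state();print(s["time_s"],w2g(s["tcp_pos"]).round(1),s["force"].round(1))
    for n in("side","scene","wrist"):
        f=manip.grab_frame(n); g=w2g(cloud(f));I=f["image"].astype(int)
        if n!="wrist": guard_angle(f,n)
        if n!="scene": cv2.imwrite(f"pics/{save}_{n}.png",cv2.resize(f["image"][50:270,160:380],None,fx=2.7,fy=2.7) if n=="side" else f["image"])
        m=(f["z_map"]>0)&(g[...,0]<-128)&(g[...,0]>-196)&(abs(g[...,1])<27)&(g[...,2]>120)&(g[...,2]<246)&(I.max(-1)-I.min(-1)<30)&(I.max(-1)>110)
        q=g[m]
        if len(q)<15: print(n,"few",len(q)); continue
        for _ in range(5):
            A=np.c_[q[:,0],np.ones(len(q))]; p=np.polyfit(q[:,0],q[:,2],1); r=q[:,2]-np.polyval(p,q[:,0]); q=q[abs(r)<2.5*np.median(abs(r))+.5]
        # plane z = slope(x) ; solve joint angle: point (x,z) on pad top plane of arm
        xs=np.median(q[:,0]); zs=np.polyval(p,xs)
        from scipy.optimize import brentq
        def h(a):
            sl=.18-a; cx=120-285*np.cos(sl)+16*np.sin(sl); cz=165+285*np.sin(sl)+16*np.cos(sl)
            return cz-np.tan(sl)*(xs-cx)-zs
        try: a=brentq(h,-.1,.5)
        except Exception: a=None
        print(n,len(q),"x",q[:,0].min().round(),q[:,0].max().round(),"slope",p[0].round(3),"a(slope)",round(.18+np.arctan(p[0]),3),"a(z)",a)
E
python3 -c "
from pa import *
pad('m')"
```

```text
17.4 [-167.4   -0.3  153.9] [-7.  -4.8 14.8]
side 725 angle 1.608 y@250,310 [29.6 31.8]
side 195 x -194.0 -130.0 slope -0.055 a(slope) 0.125 a(z) 0.14819431880353223
scene 649 angle 1.597 y@250,310 [26.2 27.8]
scene 191 x -192.0 -128.0 slope -0.078 a(slope) 0.102 a(z) 0.15810015998904625
wrist 4562 x -194.0 -144.0 slope -0.028 a(slope) 0.152 a(z) 0.14909189908577
```

View pics/m_side.png

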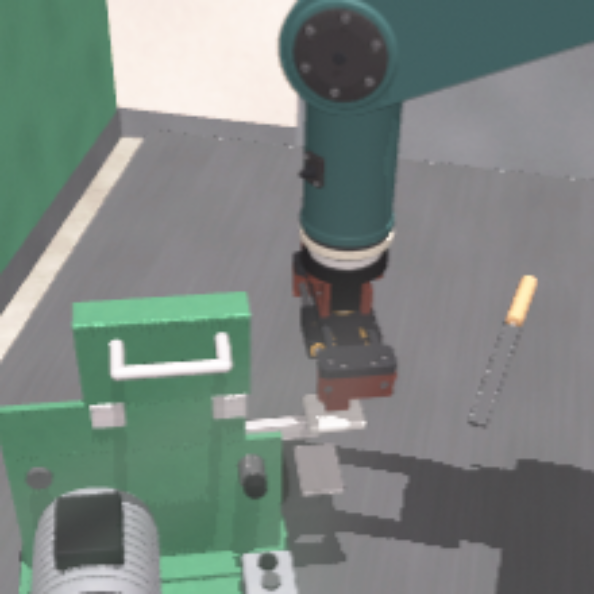

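It is clicking down well (a≈0.15) with about 15 N vertical, and the guard is unchanged. I'll continue past the last click to about 0.29.

Emit:
{"op": "jog_arm", "data": {
  "plan": "0 0 0 0.05 0; 0 0 0 0.05 0; 0 0 0 0.05 0; 0 0 0 0.05 0; 0 0 0 0.05 0; 0 0 0 0.05 0; 0 0 0 0.05 0; 0 0 0 0.04 0; 0 0 0 0 0; 0 0 0 0 0"
}}

```text
time_s: 18.55
tcp_pos: [517.1, 44.1, 115.1]
orientation: [0.535, -3.092, 0.001]
force: [-6.0, -3.2, 11.1]
gripper_width: 0.003
```

```bash
python3 -c "
from pa import *
pad('n')"
```

```text
18.55 [-167.4   -0.3  115.1] [-6.  -3.2 11.1]
side 744 angle 1.61 y@250,310 [29.6 32. ]
side 200 x -194.0 -128.0 slope 0.074 a(slope) 0.254 a(z) 0.2869377205776667
scene 650 angle 1.605 y@250,310 [25.9 28. ]
scene 171 x -189.0 -130.0 slope 0.043 a(slope) 0.223 a(z) 0.29242765745570143
wrist 4750 x -194.0 -146.0 slope 0.109 a(slope) 0.288 a(z) 0.28412163264592766
```

View pics/n_side.png

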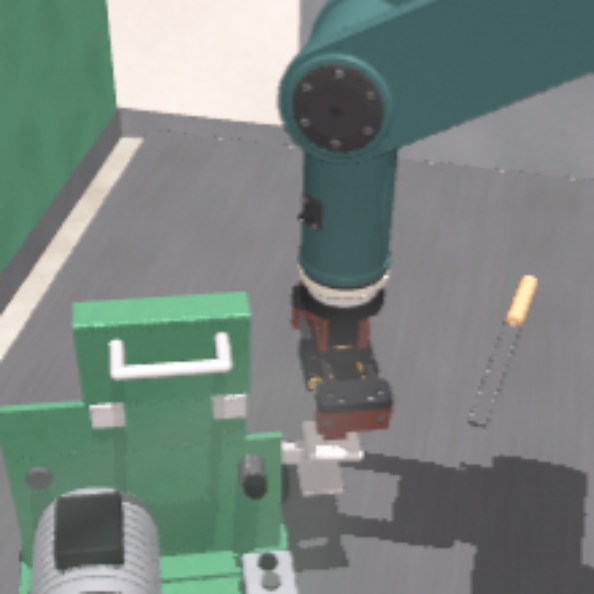

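View pics/n_wrist.png

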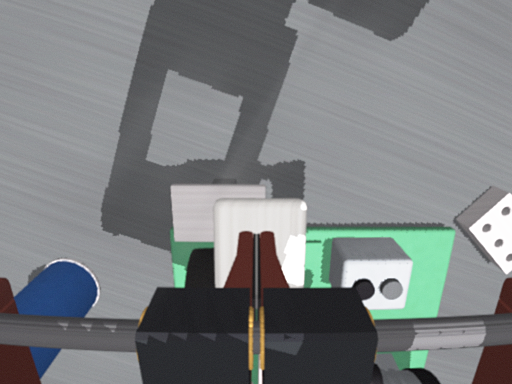

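All views put the arm at about 0.287 rad, between the last click (0.26) and the stop (0.33). The 11 N vertical matches the spring alone, so the pawl is unloaded. I'll hold a second and recheck that it is steady and the bystanders haven't moved.

Emit:
{"op": "jog_arm", "data": {
  "plan": "0 0 0 0 0; 0 0 0 0 0; 0 0 0 0 0; 0 0 0 0 0; 0 0 0 0 0; 0 0 0 0 0; 0 0 0 0 0; 0 0 0 0 0; 0 0 0 0 0; 0 0 0 0 0"
}}

```text
time_s: 19.7
tcp_pos: [517.1, 44.1, 115.2]
orientation: [0.535, -3.092, 0.001]
force: [-6.1, -3.2, 11.4]
gripper_width: 0.01
```

```bash
python3 -c "
from pa import *
pad('o')
import pickle
f0=pickle.load(open('f0.pkl','rb'))
for n,q in (('scene','spray_can'),('scene','flat_file'),('side','steel_block'),('side','flat_file')):
    f=manip.grab_frame(n)
    b=manip.boxes_of(f,q); print(n,q,[(round(x['p'],2),np.round(x['box']).tolist()) for x in b[:1]])
    cv2.imwrite('pics/o_'+n+'2.png',np.hstack([f0[n]['image'][130:384,60:360],f['image'][130:384,60:360]]))
"
```

```text
19.7 [-167.4   -0.3  115.2] [-6.1 -3.2 11.4]
side 716 angle 1.609 y@250,310 [29.6 31.9]
side 188 x -194.0 -129.0 slope 0.083 a(slope) 0.262 a(z) 0.2855714882186717
scene 646 angle 1.607 y@250,310 [25.9 28.1]
scene 169 x -190.0 -128.0 slope 0.077 a(slope) 0.257 a(z) 0.2908578017715824
wrist 4755 x -195.0 -146.0 slope 0.111 a(slope) 0.291 a(z) 0.2839529496760137
scene spray_can [(0.95, [242.0, 240.0, 268.0, 291.0])]
scene flat_file [(0.6, [68.0, 213.0, 170.0, 252.0])]
side steel_block [(0.74, [260.0, 305.0, 294.0, 343.0])]
side flat_file [(0.72, [334.0, 156.0, 356.0, 210.0])]
```

View pics/o_scene2.png

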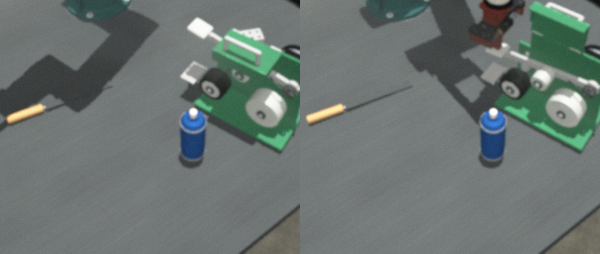

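View pics/o_side2.png

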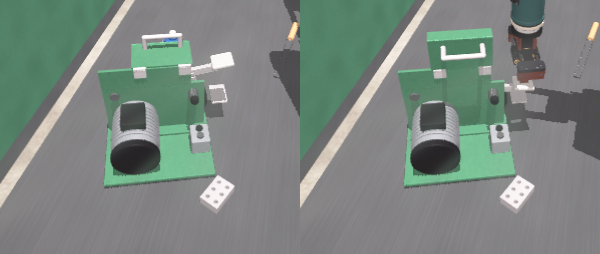

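In the before/after pairs, the can, file and block are unmoved, the guard stands upright and the pad is held down steadily. I'm handing in.

```bash
python3 -c "
from station import manip
print(manip.finish_job()); print(manip.get_state()['time_s'])"
```

```text
the job is handed in; nothing more can be done
None
the job is handed in; nothing more can be done
```

I swung the guard up by its handle and left it open at about 1.61 rad. I then pressed the tension arm past its last click and handed the job in at about 20 s while still holding it there.

- **Tension arm:** by pad height, the three cameras put it at 0.284–0.291 rad, between the last click at 0.26 and the stop at 0.33. It stayed steady over a further second. The upward force of 11.4 N is about what the spring alone should give there, so the pawl should carry no load.
- **Guard:** the side and scene cameras read 1.609 and 1.607 rad after release and at the end.
- **Loose things:** the can, block and file look unmoved in the before/after pictures.

**Checks that disagreed:**
- **Reported tool position:** all cameras showed the fingertips about 38 mm short of the reported TCP. My first grasp therefore closed on nothing above the handle, and I corrected for the offset after that.
- **Pad slope:** the pad-slope readings from the two fixed cameras were noisier, at 0.257–0.262 rad. The wrist camera gave 0.291, in line with the height readings, so I relied on those.

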